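# Wind the inspection timer and hold the vial rack up level

### The arm

A 6-joint arm with a two-finger parallel gripper is mounted at the origin on a cart in front of the work surface, level with it; the furniture and walls round the work are solid. World frame = base frame: x ahead of the robot, y to its left, z up, the work surface at z = 0. Lengths are in m, angles in degrees, forces in N, time in s.
With the tool pointing down it reaches from about 0.275 to 1 m from the base axis. Payload 8.4 kg.
Tool frame: the origin (TCP) lies on the centre line of the jaws, within the pads' length; the fingertips stand 25 mm ahead of it and the grasp point (between the pads) lies 6 mm ahead of it; z points along the fingers, y is the line along which they close (so a half turn about z gives the same grasp; the last joint's range is limited). The gripper opens to 85 mm and grips with 20 to 120 N. Pads are 22 mm wide; open, the fingers measure 114 mm over their backs; the gripper's body (76 mm by 85 mm) begins 54 mm behind the grasp point. The pads swing forward as they close: fully open they stand 13 mm farther back than shut.
Start: joints at [-73.476, 20.225, 93.587, -0, 66.188, -0.138], TCP at [0.179, -0.599, 0.256] pointing down, gripper open.
Joint ranges: [-150.9, 150.9], [-52.94, 120.26], [3.33, 152.33], [-74.26, 254.26], [0, 154.13], [-172.89, 172.89]. Speed limits (degrees/s): [127.2, 127.2, 159.86, 180, 180, 180].

### API

Orientations are given as a 3x3 rotation matrix whose columns are the frame's x, y, z axes.
In Python, from station import ctrl gives the robot as it stands.
- The arm moves only by the tool inch_along, called after "Call:" as name([rows], argument=value, ...), one row to a line, values as JSON. Schema: {"type":"object","properties":{"plan":{"type":"array","items":{"type":"array","items":{"type":"array","items":{"type":"number"},"minItems":5,"maxItems":5},"minItems":1,"maxItems":20},"minItems":1,"maxItems":1},"clamp_n":{"type":"number"},"only":{"type":"string"},"quiet":{"type":"boolean"},"lines":{"type":"string"}},"required":["plan"],"additionalProperties":false}. plan is a list that holds a single list of rows (three levels of brackets), with 1 to 20 rows, each of 5 numbers: dx, dy, dz in fractions of the full range, 1 being 1 m, then a turn about the tool's z in a scale on which 1.0 is 180 degrees, then the opening from 0.0 (shut) to 1.0 (fully open); each row is the pose to reach, as a shift and turn from the pose commanded when the call began, along the tool's axes at that moment; what a row does not reach only later rows make up. A row lasts 1/10 s, in which the tool goes at most 0.05 m and 8.59 degrees, less where a joint would pass 70% of its speed; a pose out of reach is approached as far as the arm can. The fingers move at their own pace and stop on an object; clamp_n is the grip in N (left out, the last holds). Time passes only in rows, so rows that do not move let the fingers close. The tool returns the time, the measured TCP pose, the force, the opening and the grip force at its end. only (a regular expression) keeps the lines of the reply that match it, lines (a string "A,B") keeps lines A to B, and quiet returns only ok. Shift and turn numbers lie between -1 and 1, and a call with a number outside is refused. Input that does not fit is refused with a message, and nothing moves.
- ctrl.observe(): the state, without advancing time (a new reading comes with each control period).
- ctrl.snapshot(name): name is "side" or "top" or "wrist"; returns the picture (480x640x3 uint8, blue, green, red); there is no depth.
- ctrl.camera_info(name): a dict with "mtx" (3x3 intrinsics, pixels), "R" (3x3) and "t" (3): a world point X has camera coordinates R X + t; the wrist camera has in their place "tool_from_camera" (4x4, takes a point from camera to tool coordinates, whose origin is the TCP and whose axes are the flange's). Camera axes: x right, y down, z forward; pixel columns grow to the right and rows downward; lengths in m; the calibration is good to about 2 mm. A picture is of the moment at which its call begins: read the wrist's pose just before it. camera_info takes no time and is no camera call.
- ctrl.job_done(): hands the job in; it is judged then, once.
The state is a dict: "time": time; "joint_pos": joint angles; "joint_vel": joint speeds; "joint_efforts": joint torques, N m; "eef_pos": TCP position; "tool_rot": TCP orientation; "ft_force": force on the tool from outside, world axes, zero at the start; "torque": the same for the moment, N m; "opening": opening from 0.0 (shut) to 1.0 (fully open); "grip_force": force on a finger pad.
Only numpy, scipy, OpenCV 4.12 (cv2) and the standard library are available. Lean on these libraries where they do the work, as an engineer would, in place of code of your own. Each camera call takes 0.05 s, during which the arm holds its last target. There are 200 camera calls.

### The job

The vials are due for a timed visual check. First wind the clockwork timer fully by its wing key: turn it clockwise (seen from above) to its stop, which takes a few part turns. Then lift the black vial rack up out of its dock, keeping it level, and finish with it still in the gripper, level and steady over the dock with its underside at least 12 cm above the worktop; do not put it down, and do not disturb the jar, the flask and the white box standing around.

Things in the scene. Friction and masses are not known exactly. Their poses are not given: they have to be found in the camera images.
- timer: White round clockwork timer, 90 mm diameter, body 50 mm high, fixed to the worktop; origin at the centre of its underside, z up. A steel wing key stands on its top, on the axis. A green mark on its dial lies where the key's red end points when fully wound, a grey mark where it points when unwound.
- timer_key (a joint): Winding angle of the key, rad: 0 unwound, grows clockwise seen from above, hard stop at 3.0 (fully wound). Light spring and friction, 0.06 to 0.10 N m to turn; the key stays where it is left when released.
- key_grip (a point): Middle of the key's wing on the timer axis, 74 mm above the worktop; turns with the key. The wing is an upright steel plate, 40 mm along this point's x, 9 mm thick along its y, from 59 to 86 mm above the worktop (the timer's flat top is at 50 mm). The +x end of the wing has a red tip. Pinch across y from above.
- dock: Low aluminium dock with blue lips, 82 x 156 mm (x, y), fixed to the worktop; origin at the centre of its underside, z up. The rack stands on its plate, 12 mm above the worktop; lips rise to 20 mm above the worktop at the two short ends and the four corners, the middle of both long sides is open for 100 mm.
- rack: Black rack full of small vials with coloured caps, a solid block 64 x 128 mm (x, y), 40 mm high (42 over the caps), 0.1 to 0.25 kg, loose, standing in the dock; origin at the centre of its underside, z up. Grip it across its 64 mm width (its x) at the middle of the long sides.
- jar: Bystander: small jar with green lid and lilac band, 64 mm diameter, 71 mm high, loose; origin at the centre of its underside.
- flask: Bystander: clear conical flask, 82 mm diameter, 144 mm high, loose; origin at the centre of its underside.
- cream: Bystander: square white plastic box jar with a white lid, 72 x 72 mm, 62 mm high, loose; origin at the centre of its underside.
Things that resemble listed ones, but are neither listed nor needed, are in the scene too. There is more than one size of the rack; the one meant has the size given above. What is shaped like the timer but yellow is not meant.

How it is judged:
By the outcome, as a careful person would: the job done as asked, in the order asked, and still so for the second after the job is handed in, while the arm keeps its last pose, push and grip.
It also fails if it takes over 61 s, if anything falls off the work surface, if the arm or the gripper's body presses on something with over 40 N, if the wrist force passes 120 N, or if a joint passes its speed limit or range.

## Working session

There is one attempt and no reset: what is moved stays moved. The work goes in short steps, Python scripts to look and compute and a tool call to move; the robot and the scene stay as the last step left them, time stands still between calls to the robot, and variables do not carry over. Pictures are saved under pics/ and viewed, at most 10 in all, crops included, and the job is handed in when it is done.

```bash
ls; mkdir -p pics; python3 - <<'E'
from station import ctrl
import cv2,json
for n in("top","side"):
    cv2.imwrite(f"pics/{n}0.png",ctrl.snapshot(n)); i=ctrl.camera_info(n); print(n,{k:(v.tolist() if hasattr(v,'tolist') else v) for k,v in i.items()})
print(ctrl.camera_info("wrist"))
s=ctrl.observe();print(s)
E
```

```text
pics
top {'mtx': [[620.4253308050967, 0.0, 326.3666319748092], [0.0, 620.4253308050967, 229.22242609090478], [0.0, 0.0, 1.0]], 'R': [[-0.4258302059295288, -0.9047060599390218, -0.013250691590503138], [-0.8011883250658405, 0.38383026248784036, -0.45909867934542026], [0.4204353737451317, -0.18488178576627579, -0.8882864525566427]], 't': [0.2746745885266578, 0.346405975792542, 1.7013037984468238]}
side {'mtx': [[458.0459612685268, 0.0, 316.31376233176746], [0.0, 458.0459612685268, 240.8158755533637], [0.0, 0.0, 1.0]], 'R': [[-0.9667077046070706, -0.25519552671150125, -0.018747186449393608], [-0.11776216228209727, 0.5087457955861847, -0.8528245942795183], [0.22717457381488332, -0.822224396755423, -0.5218608573098836]], 't': [0.4267776830232577, 0.08934980627938689, 1.4823664640439846]}
{'mtx': array([[432.79847578,   0.        , 323.37091157],
       [  0.        , 432.79847578, 244.2409405 ],
       [  0.        ,   0.        ,   1.        ]]), 'tool_from_camera': array([[ 3.34731790e-04, -9.60222152e-01, -2.79237007e-01,
         7.18390683e-02],
       [ 9.99999640e-01,  5.39039258e-0
[... 325 characters left out ...]
   6.61879114e+01, -1.36317291e-01]), 'joint_vel': array([-0.04371133, -0.0138177 , -0.11009004, -0.11316162,  0.10856981,
       -0.01740095]), 'joint_efforts': array([-4.18873633e-04, -6.06356907e+01, -3.42818105e+01, -9.74623117e-05,
        3.84361818e-03,  2.67795497e-05]), 'eef_pos': array([ 0.17907374, -0.5983863 ,  0.25564085]), 'tool_rot': array([[ 9.58033845e-01,  2.86654920e-01, -3.28282693e-04],
       [ 2.86655107e-01, -9.58033105e-01,  1.19116989e-03],
       [ 2.69490207e-05, -1.23528498e-03, -9.99999237e-01]]), 'ft_force': array([ 0.06354546, -0.28271025, -0.05873451]), 'torque': array([-0.02863536, -0.01816801, -0.01009865]), 'grip_force': 0.0, 'opening': 0.9977873338304895}
```

View pics/top0.png

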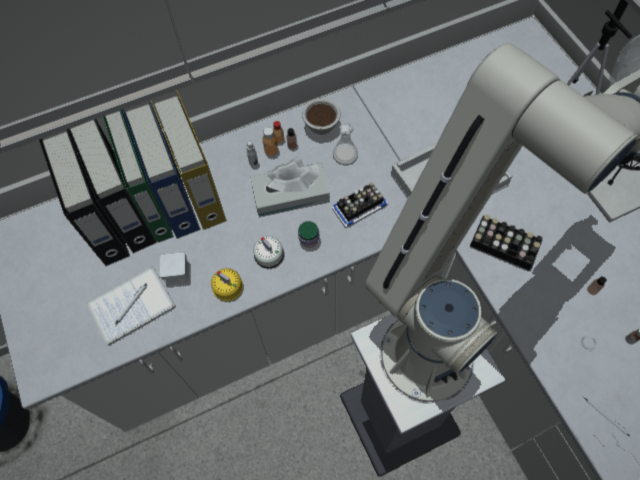

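View pics/side0.png

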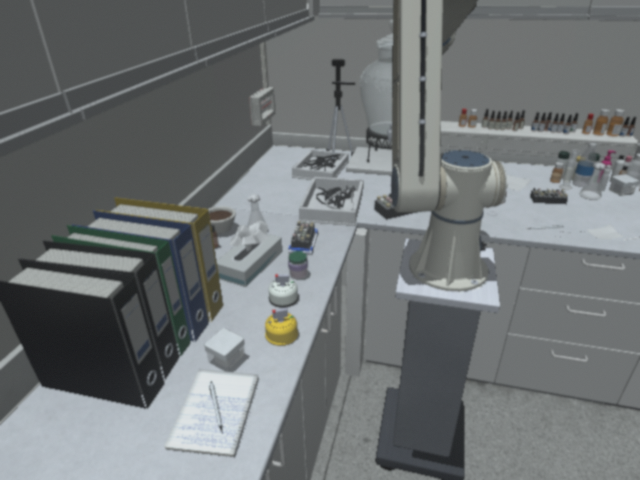

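The top view shows the white timer at about (268,250), the docked rack at (360,204), the jar at (308,233), the flask at (345,148) and the cream box at (173,268). The yellow timer at (227,284) is a decoy. Next I'll measure these from zoomed crops.

```bash
cat > h.py <<'E'
import numpy as np,cv2
from station import ctrl
def ray(n,uv,z,s=None):
    i=ctrl.camera_info(n); K=np.array(i["mtx"])
    d=np.linalg.inv(K)@[uv[0],uv[1],1]
    if n=="wrist":
        T=np.array(i["tool_from_camera"]);R=s["tool_rot"]@T[:3,:3];o=s["tool_rot"]@T[:3,3]+s["eef_pos"];d=R@d
    else:
        R=np.array(i["R"]);o=-R.T@np.array(i["t"]);d=R.T@d
    return o+d*(z-o[2])/d[2]
def proj(n,X):
    i=ctrl.camera_info(n);p=np.array(i["mtx"])@(np.array(i["R"])@X+np.array(i["t"]));return p[:2]/p[2]
E
python3 - <<'E'
from h import *
im=cv2.imread("pics/top0.png")
for nm,uv,z in(("timer",(268,247),.05),("rack",(360,202),.04),("jar",(308,229),.071),("flaskbase",(345,153),0.0),("cream",(173,262),.06),("yellow",(227,280),.05)):
    p=ray("top",uv,z);print(nm,p.round(3),np.hypot(*p[:2]).round(3),proj("side",p).round())
# blue lips
hsv=cv2.cvtColor(im,cv2.COLOR_BGR2HSV)
m=cv2.inRange(hsv,(105,120,80),(130,255,255));m[:160]=0;m[240:]=0;m[:,:325]=0;m[:,400:]=0
pts=cv2.findNonZero(m)[:,0];W=np.array([ray("top",p,.02)[:2] for p in pts],np.float32)
print(len(pts),cv2.minAreaRect(W))
c=cv2.resize(im[130:310,150:400],None,fx=3.2,fy=3.2,interpolation=cv2.INTER_CUBIC);cv2.imwrite("pics/c0.png",c)
E
```

```text
timer [0.469 0.27  0.05 ] 0.541 [284. 285.]
rack [ 0.493 -0.041  0.04 ] 0.494 [305. 234.]
jar [0.462 0.144 0.071] 0.484 [298. 256.]
flaskbase [ 0.697 -0.091  0.   ] 0.703 [257. 230.]
cream [0.537 0.535 0.06 ] 0.758 [223. 341.]
yellow [0.423 0.415 0.05 ] 0.593 [283. 319.]
67 ((0.47034865617752075, -0.03378663212060928), (0.1569066345691681, 0.07380888611078262), 71.19343566894531)
```

View pics/c0.png

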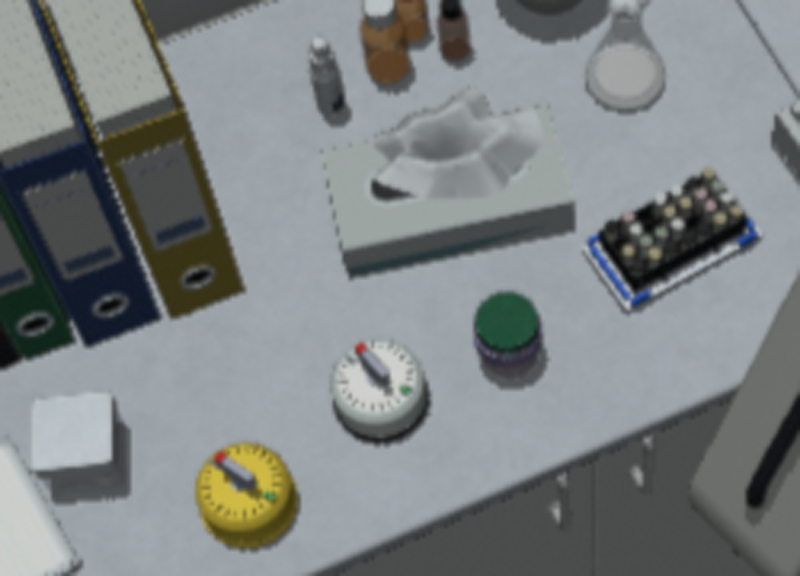

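```bash
python3 - <<'E'
from h import *
c=ray("top",(268.1,248.1),.05);a=ray("top",(262.5,239.4),.074);g=ray("top",(150+404/3.2,130+390/3.2),.05)
k=a-c;th=np.degrees(np.arctan2(k[1],k[0]));print(c,a,np.hypot(*k[:2]),th, np.degrees(np.arctan2(*(g-c)[1::-1])))
E
```

```text
[0.46511748 0.27104388 0.05      ] [0.4861498  0.27722469 0.074     ] 0.021921692212687686 16.37658347424823 -142.12782372235878
```

Units first: turns go in shares of 180 degrees. So -90 degrees / 180 = -0.5.

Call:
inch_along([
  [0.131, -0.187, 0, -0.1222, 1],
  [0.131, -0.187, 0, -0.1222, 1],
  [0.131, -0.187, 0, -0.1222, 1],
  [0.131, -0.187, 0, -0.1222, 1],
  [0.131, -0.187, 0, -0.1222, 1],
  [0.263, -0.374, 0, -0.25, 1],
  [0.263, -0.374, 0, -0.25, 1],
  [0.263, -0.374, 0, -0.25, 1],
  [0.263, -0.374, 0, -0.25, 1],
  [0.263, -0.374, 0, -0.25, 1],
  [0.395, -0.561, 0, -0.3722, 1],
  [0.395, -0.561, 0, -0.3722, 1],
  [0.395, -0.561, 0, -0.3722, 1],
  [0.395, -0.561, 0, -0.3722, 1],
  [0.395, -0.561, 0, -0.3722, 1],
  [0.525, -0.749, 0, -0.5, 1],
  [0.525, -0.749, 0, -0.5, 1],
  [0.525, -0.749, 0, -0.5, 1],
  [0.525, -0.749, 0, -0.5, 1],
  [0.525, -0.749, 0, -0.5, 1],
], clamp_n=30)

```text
refused: plan: the value is too long (schema: maxItems 1). Nothing was moved.
```

I used the wrong layout. The manual says a list holding one list of rows, three levels of brackets; once more.

Call:
inch_along([
  [[0.131, -0.187, 0, -0.1222, 1], [0.131, -0.187, 0, -0.1222, 1], [0.131, -0.187, 0, -0.1222, 1], [0.131, -0.187, 0, -0.1222, 1], [0.131, -0.187, 0, -0.1222, 1], [0.263, -0.374, 0, -0.25, 1], [0.263, -0.374, 0, -0.25, 1], [0.263, -0.374, 0, -0.25, 1], [0.263, -0.374, 0, -0.25, 1], [0.263, -0.374, 0, -0.25, 1], [0.395, -0.561, 0, -0.3722, 1], [0.395, -0.561, 0, -0.3722, 1], [0.395, -0.561, 0, -0.3722, 1], [0.395, -0.561, 0, -0.3722, 1], [0.395, -0.561, 0, -0.3722, 1], [0.525, -0.749, 0, -0.5, 1], [0.525, -0.749, 0, -0.5, 1], [0.525, -0.749, 0, -0.5, 1], [0.525, -0.749, 0, -0.5, 1], [0.525, -0.749, 0, -0.5, 1]],
], clamp_n=30)

```text
time: 2.1
eef_pos: [0.468, 0.2727, 0.256]
tool_rot: [[-0.289, 0.957, 0.0], [0.957, 0.289, 0.001], [0.001, 0.0, -1.0]]
ft_force: [0.3, -0.3, -0.5]
opening: 1.004
grip_force: 0.0
```

Call:
inch_along([
  [[0, 0, 0, -0.25, 1], [0, 0, 0, -0.25, 1], [0, 0, 0, -0.25, 1], [0, 0, 0, -0.25, 1], [0, 0, 0, -0.25, 1], [0, 0, 0, -0.25, 1], [0, 0, 0, -0.5, 1], [0, 0, 0, -0.5, 1], [0, 0, 0, -0.5, 1], [0, 0, 0, -0.5, 1], [0, 0, 0, -0.5, 1], [0, 0, 0, -0.5, 1]],
])

```text
time: 3.3
eef_pos: [0.4672, 0.2692, 0.256]
tool_rot: [[-0.956, -0.292, -0.001], [-0.292, 0.956, -0.0], [0.001, -0.0, -1.0]]
ft_force: [-0.1, 0.0, -0.1]
opening: 0.998
grip_force: 0.0
```

```bash
python3 - <<'E'
from h import *
s=ctrl.observe();im=ctrl.snapshot("wrist");cv2.imwrite("pics/w1.png",im);print(s["eef_pos"],s["joint_pos"].round(1),s["tool_rot"].round(3),s["time"],s["ft_force"])
E
```

```text
[0.46717618 0.26920504 0.25596812] [ 29.8  12.6 104.1   0.   63.3 -77.2] [[-0.956 -0.292 -0.001]
 [-0.292  0.956 -0.   ]
 [ 0.001 -0.    -1.   ]] 3.3 [-0.11164749  0.02477458 -0.0858393 ]
```

View pics/w1.png

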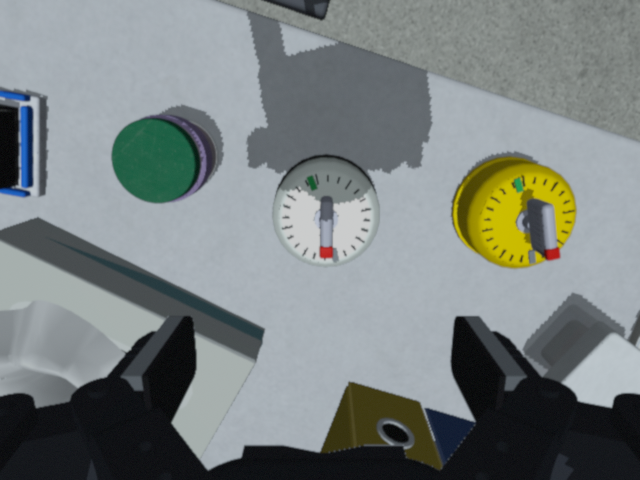

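Wrist view: timer centre at about (326,213), with the wing running vertically from (326,197) to the red tip at (326,253). So tool x already lies along the wing.

```bash
python3 - <<'E'
from h import *
im=cv2.imread("pics/w1.png");s=ctrl.observe();hsv=cv2.cvtColor(im,cv2.COLOR_BGR2HSV)
R=s["tool_rot"];to=lambda p:(R.T@(p-s["eef_pos"])).round(4)
m=cv2.inRange(hsv,(0,150,100),(8,255,255));m[:,:250]=0;m[:,400:]=0
r=cv2.findNonZero(m)[:,0].mean(0);red=ray("wrist",r,.080,s);print("red",r,red,to(red))
g=cv2.inRange(hsv,(50,100,30),(85,255,255));g[:,:290]=0;g[:,400:]=0;g[:150]=0;g[200:]=0
gp=ray("wrist",cv2.findNonZero(g)[:,0].mean(0),.05,s)
for uv in((326.5,205.5),(326.5,208)): p=ray("wrist",uv,.05,s);print(p,to(p))
c=p
for uv in((275,212),(379,212),(326,266),(326,157)): print(uv,to(ray("wrist",uv,.035,s)))
print("end up",to(ray("wrist",(326,197),.086,s)),to(ray("wrist",(326,257),.07,s)))
for q in(red,gp): print(np.degrees(np.arctan2(*(q-c)[1::-1])))
E
```

```text
red [325.64864865 251.88288288] [0.48661408 0.27714637 0.08      ] [-0.021   0.002   0.1759]
[0.46003879 0.26986585 0.05      ] [0.0065 0.0027 0.206 ]
[0.46188282 0.27043136 0.05      ] [0.0046 0.0027 0.206 ]
(275, 212) [-0.0017 -0.0382  0.221 ]
(379, 212) [-0.0017  0.0447  0.221 ]
(326, 266) [-0.0472  0.0026  0.2209]
(326, 157) [0.0414 0.0024 0.221 ]
end up [0.0194 0.0021 0.17  ] [-0.0281  0.0023  0.1859]
15.190655317011872
-132.93222928690278
```

The key starts about 0.3 rad wound: the grey mark sits roughly 17° behind the red end, and green is about 153° ahead. I'll descend and pinch it.

Call:
inch_along([
  [[-0.001, 0.0025, 0.05, 0, 0.4], [-0.001, 0.0025, 0.1, 0, 0.4], [-0.001, 0.0025, 0.14, 0, 0.4], [-0.001, 0.0025, 0.16, 0, 0.4], [-0.001, 0.0025, 0.173, 0, 0.4], [-0.001, 0.0025, 0.173, 0, 0.4], [-0.001, 0.0025, 0.173, 0, 0], [-0.001, 0.0025, 0.173, 0, 0], [-0.001, 0.0025, 0.173, 0, 0], [-0.001, 0.0025, 0.173, 0, 0], [-0.001, 0.0025, 0.173, 0, 0]],
], clamp_n=40)

```text
time: 4.45
eef_pos: [0.4687, 0.2717, 0.0847]
tool_rot: [[-0.958, -0.287, 0.002], [-0.287, 0.958, 0.0], [-0.002, -0.001, -1.0]]
ft_force: [2.9, -4.1, -2.0]
opening: 0.096
grip_force: 43.0
```

Converted, 80 degrees / 180 = 0.4444.

Call:
inch_along([
  [[-0.001, 0.002, 0, 0.0444, 0], [-0.001, 0.002, 0, 0.0889, 0], [0, 0, 0, 0.1333, 0], [0, 0, 0, 0.1778, 0], [0, 0, 0, 0.2222, 0], [0, 0, 0, 0.2667, 0], [0, 0, 0, 0.3111, 0], [0, 0, 0, 0.3556, 0], [0, 0, 0, 0.4, 0], [0, 0, 0, 0.4444, 0], [0, 0, 0, 0.4444, 0]],
])

```text
time: 5.55
eef_pos: [0.4689, 0.272, 0.0847]
tool_rot: [[-0.447, 0.895, 0.003], [0.895, 0.447, 0.001], [-0.001, 0.003, -1.0]]
ft_force: [3.9, -5.0, -0.2]
opening: 0.095
grip_force: 43.2
```

```bash
python3 - <<'E'
from h import *
s=ctrl.observe();print(s["torque"],s["joint_pos"].round(1),s["joint_efforts"][5])
E
```

```text
[-0.74953468 -0.55557627 -0.02051111] [ 3.000e+01  2.590e+01  1.113e+02 -1.000e-01  4.260e+01  3.500e+00] 2.0901422202587128
```

Converted, 66 degrees / 180 = 0.3667.

Call:
inch_along([
  [[0, 0, 0, 0.0444, 0], [0, 0, 0, 0.0889, 0], [0, 0, 0, 0.1333, 0], [0, 0, 0, 0.1778, 0], [0, 0, 0, 0.2222, 0], [0, 0, 0, 0.2667, 0], [0, 0, 0, 0.3111, 0], [0, 0, 0, 0.3444, 0], [0, 0, 0, 0.3667, 0], [0, 0, 0, 0.3667, 0]],
])

```text
time: 6.55
eef_pos: [0.4691, 0.2719, 0.0847]
tool_rot: [[0.633, 0.774, 0.003], [0.774, -0.633, 0.0], [0.002, 0.002, -1.0]]
ft_force: [4.9, -4.3, -0.6]
opening: 0.095
grip_force: 43.1
```

```bash
python3 - <<'E'
from h import *
s=ctrl.observe();print(s["torque"],s["joint_pos"].round(1),s["joint_efforts"][5])
E
```

```text
[-0.93244722 -0.7354906  -0.00311928] [ 3.000e+01  2.590e+01  1.113e+02 -1.000e-01  4.260e+01  6.930e+01] 0.8949311636388302
```

Converted, 6 degrees / 180 = 0.0333.

Call:
inch_along([
  [[0, 0, 0, 0.0111, 0], [0, 0, 0, 0.0222, 0], [0, 0, 0, 0.0333, 0], [0, 0, 0, 0.0333, 0]],
])

```text
time: 6.95
eef_pos: [0.4692, 0.2719, 0.0847]
tool_rot: [[0.709, 0.705, 0.003], [0.705, -0.709, 0.0], [0.003, 0.002, -1.0]]
ft_force: [4.7, -5.6, 0.3]
opening: 0.096
grip_force: 43.1
```

```bash
python3 - <<'E'
from h import *
s=ctrl.observe();print(s["torque"],s["joint_pos"].round(1),s["joint_efforts"][5])
E
```

```text
[-0.9534391  -0.79519863 -0.05355558] [ 3.000e+01  2.590e+01  1.113e+02 -1.000e-01  4.260e+01  7.520e+01] 0.4077153280377388
```

Converted, 4 degrees / 180 = 0.0222.

Call:
inch_along([
  [[0, 0, 0, 0.0111, 0], [0, 0, 0, 0.0222, 0], [0, 0, 0, 0.0222, 0]],
])

```text
time: 7.25
eef_pos: [0.4691, 0.2719, 0.0847]
tool_rot: [[0.757, 0.654, 0.003], [0.654, -0.757, 0.0], [0.003, 0.002, -1.0]]
ft_force: [6.1, -5.6, -0.8]
opening: 0.093
grip_force: 43.1
```

```bash
python3 - <<'E'
from h import *
s=ctrl.observe();print(s["torque"],s["joint_pos"].round(1),s["joint_efforts"][5])
E
```

```text
[-0.94926606 -0.83899123  0.01874103] [ 3.000e+01  2.590e+01  1.113e+02 -1.000e-01  4.260e+01  7.920e+01] 0.40653049014508724
```

Call:
inch_along([
  [[0, 0, 0, 0.0111, 0], [0, 0, 0, 0.0222, 0], [0, 0, 0, 0.0222, 0]],
])

```text
time: 7.55
eef_pos: [0.4691, 0.2719, 0.0847]
tool_rot: [[0.8, 0.6, 0.003], [0.6, -0.8, 0.0], [0.003, 0.002, -1.0]]
ft_force: [4.8, -6.1, -0.5]
opening: 0.099
grip_force: 44.1
```

```bash
python3 - <<'E'
from h import *
s=ctrl.observe();print(s["torque"],s["joint_pos"].round(1),s["joint_efforts"][5])
E
```

```text
[-0.95121209 -0.69233902  0.41218834] [ 3.000e+01  2.590e+01  1.113e+02 -1.000e-01  4.260e+01  8.320e+01] 0.8469870686531067
```

The torque jumped to 0.41 N m, so the key is at its stop. I'll nudge it a little more, release, rise and check.

Converted, 3 degrees / 180 = 0.0167.

Call:
inch_along([
  [[0, 0, 0, 0.0111, 0], [0, 0, 0, 0.0167, 0], [0, 0, 0, 0.0167, 0]],
])

```text
time: 7.85
eef_pos: [0.4691, 0.2719, 0.0847]
tool_rot: [[0.829, 0.559, 0.003], [0.559, -0.829, -0.0], [0.003, 0.002, -1.0]]
ft_force: [4.3, -4.5, 0.4]
opening: 0.095
grip_force: 60.9
```

```bash
python3 - <<'E'
from h import *
s=ctrl.observe();print(s["torque"],s["joint_pos"].round(1))
E
```

```text
[-0.95899346 -0.63550534  1.11584828] [ 30.   25.9 111.3  -0.2  42.6  86.1]
```

Call:
inch_along([
  [[0, 0, 0, 0.0167, 0.4], [0, 0, 0, 0.0167, 0.4], [0, 0, 0, 0.0167, 0.4], [0, 0, 0, 0.0167, 0.4], [0, 0, -0.05, 0.0167, 0.4], [0, 0, -0.1, 0.0167, 0.4], [0, 0, -0.15, 0.0167, 1], [0, 0, -0.173, 0.0167, 1], [0, 0, -0.173, 0.0167, 1]],
])

```text
time: 8.75
eef_pos: [0.4694, 0.2731, 0.2606]
tool_rot: [[0.859, 0.511, 0.006], [0.511, -0.86, 0.004], [0.007, -0.0, -1.0]]
ft_force: [1.3, -0.1, -0.0]
opening: 0.89
grip_force: 0.0
```

```bash
python3 - <<'E'
from h import *
s=ctrl.observe();im=ctrl.snapshot("wrist");cv2.imwrite("pics/w2.png",im);print(s["eef_pos"],s["joint_pos"].round(1),s["torque"],s["ft_force"])
E
```

```text
[0.46942195 0.27311206 0.26056568] [ 30.   12.5 103.7   0.   63.4  89.3] [ 0.04348065 -0.01775351  0.06396335] [ 1.25572419 -0.14260324 -0.00228954]
```

View pics/w2.png

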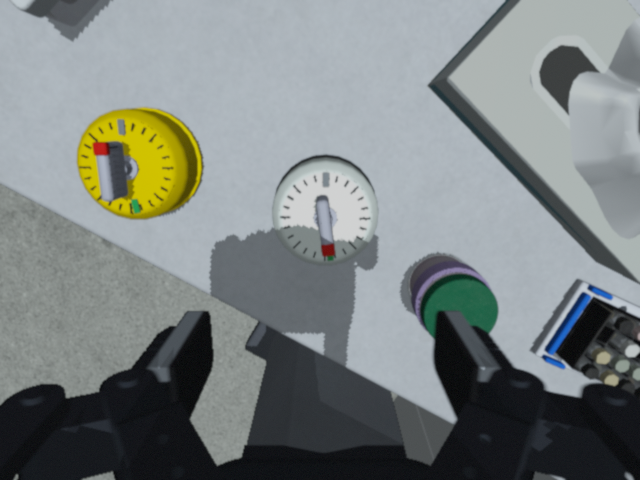

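The red end (327,250) now lies on the green mark (330,259), so the timer is fully wound. Next I'll go over the rack and line up with it.

Converted, -40.5 degrees / 180 = -0.225.

Call:
inch_along([
  [[-0.022, 0.038, 0, -0.0444, 1], [-0.044, 0.076, 0, -0.0889, 1], [-0.066, 0.114, 0, -0.1333, 1], [-0.088, 0.152, 0, -0.1778, 1], [-0.11, 0.19, 0, -0.2222, 1], [-0.132, 0.228, 0, -0.225, 1], [-0.154, 0.2655, 0, -0.225, 1], [-0.154, 0.2655, 0, -0.225, 1], [-0.154, 0.2655, 0, -0.225, 1], [-0.154, 0.2655, 0, -0.225, 1]],
])

```text
time: 9.8
eef_pos: [0.47, -0.0343, 0.2552]
tool_rot: [[0.322, 0.947, -0.002], [0.947, -0.322, 0.001], [-0.0, -0.002, -1.0]]
ft_force: [-0.7, -0.2, 1.3]
opening: 0.997
grip_force: 0.0
```

```bash
python3 - <<'E'
from h import *
s=ctrl.observe();im=ctrl.snapshot("wrist");cv2.imwrite("pics/w3.png",im);print(s["eef_pos"],s["joint_pos"].round(1),s["joint_vel"].round(2))
import pickle;pickle.dump(s,open("s3.pkl","wb"))
E
```

```text
[ 0.4700227  -0.0342517   0.25524457] [ -4.4   6.5 111.8   0.   61.9  14.4] [ 1.08 -0.26 -0.22 -0.01  0.1  -0.  ]
```

View pics/w3.png

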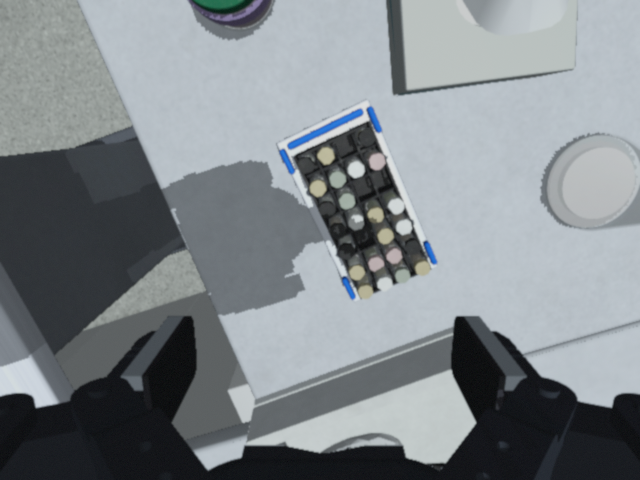

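The rack appears at about (362,200), tilted some 23° from the tool. The blue corner lips are at (287,160), (374,120), (348,288) and (431,252).

```bash
python3 - <<'E'
from h import *
import pickle;s=pickle.load(open("s3.pkl","rb"))
im=cv2.imread("pics/w3.png");hsv=cv2.cvtColor(im,cv2.COLOR_BGR2HSV)
m=cv2.inRange(hsv,(105,130,80),(125,255,255));m[310:]=0
R=s["tool_rot"]
cs,_=cv2.findContours(m,cv2.RETR_EXTERNAL,cv2.CHAIN_APPROX_NONE)
A=[]
for c in cs:
    if len(c)<8: continue
    W=np.array([(R.T@(ray("wrist",p,.02,s)-s["eef_pos"]))[:2] for p in c[:,0]],np.float32);A.append(W);r=cv2.minAreaRect(W);print(c[:,0].mean(0).round(),np.round(r[0],4),np.round(r[1],4),round(r[2],1))
print(cv2.minAreaRect(np.vstack(A)))
# rack top: caps+dark block inside -> dark mask near
g=cv2.cvtColor(im,cv2.COLOR_BGR2GRAY)
E
```

```text
[348. 288.] [-0.0703  0.0224] [0.0047 0.0213] 64.1
[430. 252.] [-0.0381  0.0913] [0.0044 0.0215] 64.9
[287. 161.] [ 0.0384 -0.0289] [0.0043 0.0201] 64.1
[325. 129.] [0.0639 0.0014] [0.0638 0.0046] 64.7
[374. 119.] [0.0711 0.04  ] [0.0044 0.0199] 64.9
((0.0009390451014041901, 0.030816972255706787), (0.08070249110460281, 0.1435953676700592), 64.83821105957031)
```

Converted, -25.2 degrees / 180 = -0.14.

Call:
inch_along([
  [[0.0003, 0.0312, 0.02, -0.0444, 1], [0.0003, 0.0312, 0.05, -0.0889, 1], [0.0003, 0.0312, 0.07, -0.1333, 1], [0.0003, 0.0312, 0.09, -0.14, 1], [0.0003, 0.0312, 0.09, -0.14, 1], [0.0003, 0.0312, 0.09, -0.14, 1]],
])

```text
time: 10.45
eef_pos: [0.5001, -0.0437, 0.1663]
tool_rot: [[-0.111, 0.994, -0.001], [0.994, 0.111, 0.0], [0.0, -0.001, -1.0]]
ft_force: [0.3, -0.0, -0.3]
opening: 1.006
grip_force: 0.0
```

```bash
python3 - <<'E'
from h import *
s=ctrl.observe();im=ctrl.snapshot("wrist");cv2.imwrite("pics/w4.png",im);print(s["eef_pos"],s["joint_pos"].round(1))
i=ctrl.camera_info("wrist");T=np.linalg.inv(i["tool_from_camera"])
for q in((0,-.032),(0,.032),(.064,-.032),(.064,.032),(-.05,.032),(-.05,-.032)):
    p=np.array(i["mtx"])@(T@[q[0],q[1],s["eef_pos"][2]-.052,1])[:3];print(q,(p[:2]/p[2]).round())
E
```

```text
[ 0.50014831 -0.04371963  0.16631229] [ -5.2  15.8 113.2   0.   51.1 -11.6]
(0, -0.032) [265. 251.]
(0, 0.032) [379. 251.]
(0.064, -0.032) [260. 133.]
(0.064, 0.032) [383. 133.]
(-0.05, 0.032) [376. 332.]
(-0.05, -0.032) [268. 332.]
```

View pics/w4.png

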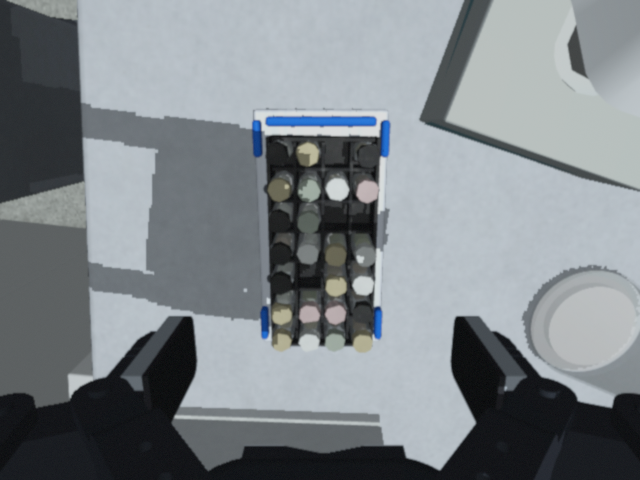

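Aligned: the rack edges are at columns 267 and 378 (predicted 265 and 379), and its far end is at row 136 (predicted 133). I'll descend and grip.

Call:
inch_along([
  [[0, 0, 0.04, 0, 1], [0, 0, 0.08, 0, 1], [0, 0, 0.1, 0, 1], [0, 0, 0.11, 0, 1], [0, 0, 0.12, 0, 1], [0, 0, 0.12, 0, 1], [0, 0, 0.12, 0, 1], [0, 0, 0.12, 0, 0], [0, 0, 0.12, 0, 0], [0, 0, 0.12, 0, 0], [0, 0, 0.12, 0, 0], [0, 0, 0.12, 0, 0], [0, 0, 0.12, 0, 0]],
], clamp_n=60)

```text
time: 11.8
eef_pos: [0.5008, -0.0448, 0.0474]
tool_rot: [[-0.111, 0.994, 0.001], [0.994, 0.111, -0.0], [-0.0, 0.001, -1.0]]
ft_force: [-1.1, 0.9, 8.9]
opening: 0.737
grip_force: 65.5
```

Call:
inch_along([
  [[0, 0, -0.005, 0, 0], [0, 0, -0.01, 0, 0], [0, 0, -0.02, 0, 0], [0, 0, -0.03, 0, 0], [0, 0, -0.045, 0, 0], [0, 0, -0.06, 0, 0], [0, 0, -0.075, 0, 0], [0, 0, -0.09, 0, 0], [0, 0, -0.105, 0, 0], [0, 0, -0.12, 0, 0], [0, 0, -0.13, 0, 0], [0, 0, -0.138, 0, 0], [0, 0, -0.142, 0, 0], [0, 0, -0.142, 0, 0], [0, 0, -0.142, 0, 0], [0, 0, -0.142, 0, 0]],
])

```text
time: 13.4
eef_pos: [0.4998, -0.0447, 0.1877]
tool_rot: [[-0.111, 0.994, -0.001], [0.994, 0.111, 0.0], [0.0, -0.001, -1.0]]
ft_force: [-1.3, 0.7, -1.5]
opening: 0.736
grip_force: 66.3
```

```bash
python3 - <<'E'
from h import *
s=ctrl.observe();w=ctrl.snapshot("wrist");t=ctrl.snapshot("side");b=ctrl.snapshot("top")
cv2.imwrite("pics/w5.png",w)
cv2.imwrite("pics/s5.png",np.vstack([cv2.resize(t[190:340,170:370],(800,600))[:,:]])); cv2.imwrite("pics/t5.png",cv2.resize(b[110:310,150:416],(798,600)))
print(s["eef_pos"],s["ft_force"],s["torque"],s["opening"],s["grip_force"])
E
```

```text
[ 0.49982377 -0.04467329  0.18767865] [-1.27292994  0.7133665  -1.51787789] [ 0.00249763 -0.00670351 -0.02536007] 0.7358914847331707 66.26373410224915
```

View pics/w5.png

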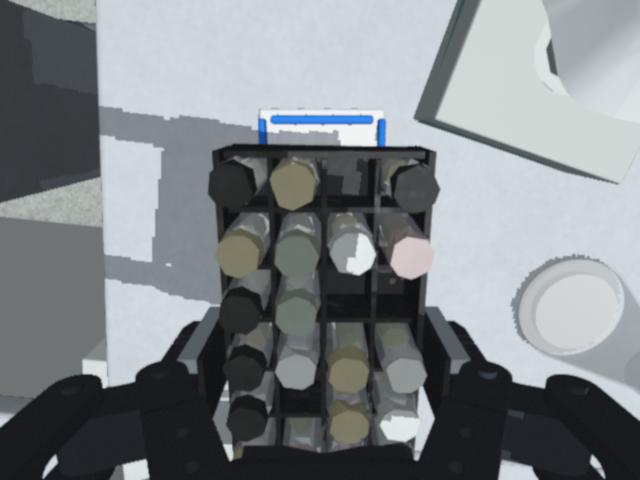

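View pics/s5.png

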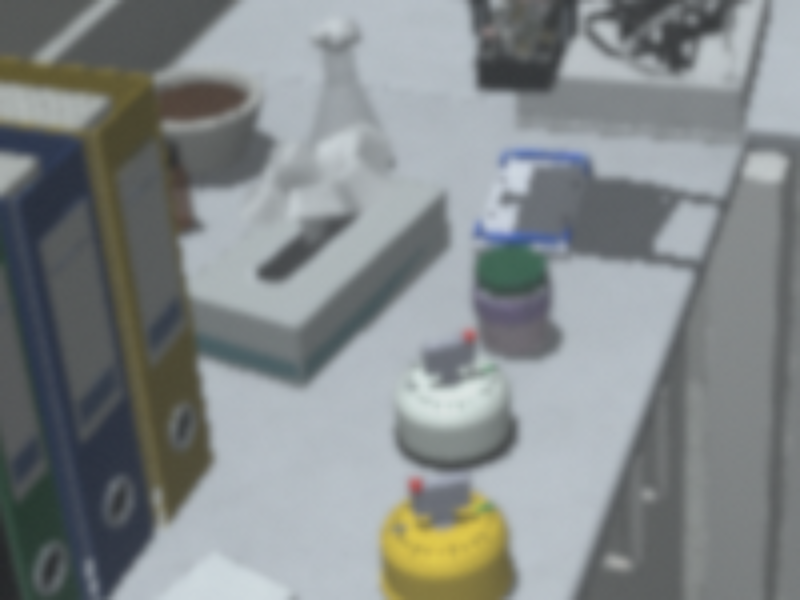

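View pics/t5.png

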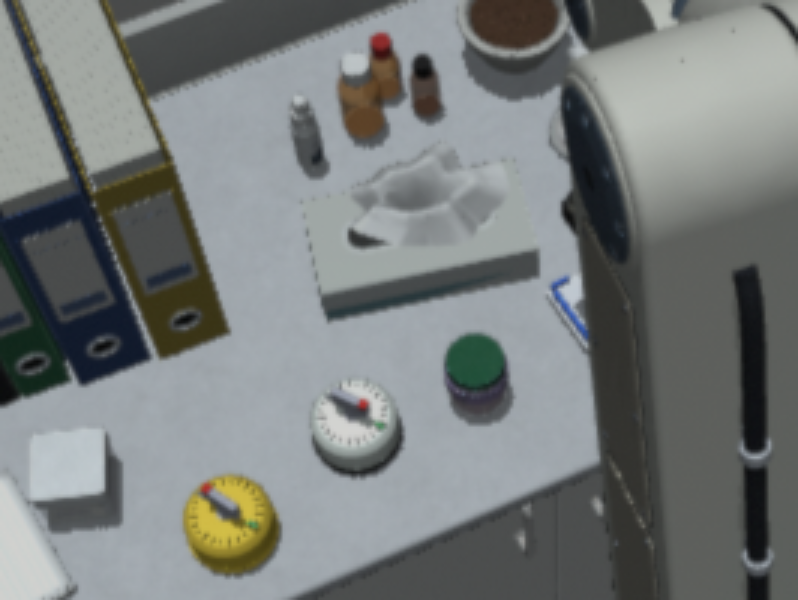

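The rack hangs in the gripper, the dock is empty, the bystanders are undisturbed, and the key's red end is at green. Before handing in, I'll check level with a pose fit on the cap centres in w4 and w5.

```bash
python3 - <<'E'
from h import *
i=ctrl.camera_info("wrist");T=np.array(i["tool_from_camera"]);K=np.array(i["mtx"])
a=np.array([(308,154),(279,189),(367,189),(337,188),(309,188),(282,250),(363,252),(336,254),(308,249),(336,285),(363,285)],float)
b=np.array([(294,185),(239,256),(410,258),(350,254),(297,254),(246,366),(402,368),(347,368),(297,368),(348,424),(399,424)],float)
d=np.c_[a,np.ones(len(a))]@np.linalg.inv(K).T@T[:3,:3].T;o=T[:3,3]
for zc in (.049,.054):
    X=o+d*((.1663-zc-o[2])/d[:,2])[:,None]
    ok,r,t=cv2.solvePnP(X-[0,0,.12],b,K,None);P=cv2.projectPoints(X-[0,0,.12],r,t,K,None)[0][:,0]
    Rr=T[:3,:3]@cv2.Rodrigues(r)[0];print(np.degrees(cv2.Rodrigues(Rr)[0].ravel()).round(2),(T[:3,:3]@t.ravel()+o).round(4),np.abs(P-b).max(0).round(1))
s=ctrl.observe();print(s["time"],s["ft_force"],s["torque"],s["opening"])
E
```

```text
[ 0.71  0.76 -0.08] [ 0.0006  0.0005 -0.0004] [2.2 4.1]
[ 0.71  0.76 -0.08] [0.0006 0.0004 0.0022] [2.2 4.1]
13.55 [ 0.77881268  0.79587322 -1.89472308] [-0.00039338 -0.00462257 -0.00015886] 0.7344815309712854
```

Tilt is under 1° with no slip, and the underside is at about 15 cm.

```bash
python3 -c "
from station import ctrl
print(ctrl.job_done())"
```

```text
the job is handed in; nothing more can be done
None
```

The job is handed in: the timer is wound to its stop with the red end on the green mark, and the rack is held steady over its dock, level to within about 1°, with its underside about 15 cm up and the jar, flask and box undisturbed in the last pictures.

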